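# Stack the dosing pump's shaft and close the keeper

## Robot

A 7-joint arm with a two-finger parallel gripper is mounted at the origin on the work surface. World frame = base frame: x ahead of the robot, y to its left, z up, the work surface at z = 0. Lengths are in m, angles in rad, forces in N, time in s.
With the tool pointing down it reaches from about 0.425 to 0.925 m from the base axis. Payload 6.8 kg.
Tool frame: the origin (TCP) lies on the centre line of the jaws, within the pads' length; the fingertips stand 14 mm ahead of it and the grasp point (between the pads) lies 5 mm behind it (r.nose_length is the distance from the TCP to the fingertips, in m); z points along the fingers, y is the direction in which the jaws open and shut (so a half turn about z gives the same grasp; the last joint's range is limited). The gripper opens to 85 mm and grips with 20 to 120 N. Pads are 22 mm wide; open, the fingers measure 114 mm over their backs; the gripper's body (76 mm by 85 mm) begins 54 mm behind the grasp point. The pads swing forward as they close: fully open they stand 13 mm farther back than shut.
Start: joints at [1.043, 0.477, 0.022, 1.555, -0.011, 1.109, -0.083], TCP at [0.275, -0.616, 0.245] pointing down, gripper open.
Joint ranges: [-2.96, 2.96], [-0.34, 2.1], [-1.41, 1.46], [0.24, 2.44], [-1.37, 4.51], [0.17, 1.92], [-2.96, 2.96]. Speed limits (rad/s): [2.39, 2.39, 3.14, 3.14, 3.14, 3.14, 3.14].

## Interface

Orientations are given as a rotation vector (axis times angle).
In Python, from bench import r, imaging, look_for, outline_of gives the robot as it stands. The module is installed in compiled form; this text tells all that it offers.
- The arm moves only by the tool carry_out, never from a script. Its arguments are lists of equal length, an entry for each row: "offset": the shift along the tool's x, y, z as a fraction of full scale, a list of three; "turn": the turn, a rotation vector about the tool's x, y, z as a fraction of full scale, a list of three. A call has 1 to 8 rows; each row is the pose to reach, as a shift and turn from the pose commanded when the call began, along the tool's axes at that moment; what a row does not reach only later rows make up. Full scale, the value 1, is 0.5 m for a shift and 1.5 rad for a turn. A row lasts 1/10 s, in which the tool goes at most 50 mm and 8.59 degrees, less where a joint would pass 70% of its speed; a pose out of reach is approached as far as the arm can. A call with a number of a shift or a turn outside -1 to 1 is refused whole. A call with a gripper value outside its range is refused whole. "hand" is the closure, from 0 (fully open) to 1 (shut), set as the call begins (left out, the last holds). The fingers move at their own pace and stop on an object; "force" is the grip in N (left out, the last holds). Time passes only in rows, so rows that repeat a pose let the fingers close. It gives the time, the measured TCP pose, the force and the opening at its end, in the units of the state.
- r.get_obs(): the state, without advancing time (a new reading comes with each control period).
- imaging.grab_frame(name): name is "scene" or "side" or "wrist"; returns a dict with "pixels" (384x512x3 uint8, red, green, blue), "fx", "fy", "cx", "cy" (pixels), "k1" (the pictures are not rectified: a ray, as slopes to the right and down, at radius r is drawn at 1 + k1 r^2 times it, then the intrinsics apply), "R" (3x3) and "t" (3): a world point X has camera coordinates R X + t. Camera axes: x right, y down, z forward; pixel columns grow to the right and rows downward; lengths in m; the calibration is good to about 2 mm. A picture is of the moment at which its call begins. There is no depth.
- r.hand_in(): hands the job in, once; it reports no verdict.
Trained networks look in the newest picture that a camera, given by its name, has taken for a name from the list of things; names that differ only in an ending like _2 or _b are one class to them, and where a whole thing is asked for, a point or a joint stands for the part that bears it (a point fixed in the world has none). Each returns a list of dicts, best first, with "score" (0 to 1); they miss things now and then, are a little off and sometimes report something else, mostly with a low value. They report only what shows in the picture. A call takes as long as a camera call. They do not tell look-alikes from the thing itself.
- look_for(query, camera): "xyz" ([x, y, z] in m, in the coordinates of the camera as it stood for that picture, good to about 4 mm: the middle of the surface that is visible of it).
- outline_of(query, camera): "region" (384x512 bool, what is visible of it).
The state is a dict: "clock": time; "joints": joint angles; "qvel": joint speeds; "tau": joint torques, N m; "tcp_pos": TCP position; "orientation": TCP orientation; "contact_force": force on the tool from outside, world axes, zero at the start; "moment": the same for the moment, N m; "grip_width": finger opening in m.
Only numpy, scipy, OpenCV 4.12 (cv2) and the standard library are available. Lean on these libraries where they do the work, as an engineer would, in place of code of your own. Each camera call takes 0.05 s, during which the arm holds its last target. There are 200 camera calls.

## Task

Put the pump head's shaft stack back together: slide the tall spacer sleeve onto the upright shaft first, all the way down to its seat, then the flat washer, flat on top of the spacer. When both sit fully home, swing the hinged keeper over them until it is all the way shut, and leave the glassware and other things on the bench where they are.

Things in the scene. Friction and masses are not known exactly. Their poses are not given: they have to be found in the camera images.
- pump_head: Grey steel block fixed on the bench, 110 mm (its x) by 165 mm (its y, from -55 to +110 mm), 20 mm high, with an upright steel shaft. Origin on the bench under the shaft; z up. A boss 40 mm in diameter carries the seat, 30 mm up. The shaft is 12 mm thick up to 68 mm, then tapers to 5 mm at its tip, 80 mm above the bench.
- keeper_hinge (a point): Middle of the keeper's hinge axis: at y = +80 mm of the pump head, 66 mm above the bench; the axis runs along the pump head's x. The two lugs that carry it are 22 mm along y, reach 31 mm to either side in x and stand 74 mm above the bench.
- seat (a point): Centre of the seat: on the shaft axis, on top of the boss, 30 mm above the bench; axes as the pump head.
- spacer: Spacer sleeve: short, thick steel tube, outside 34 mm, bore 16 mm (a loose fit on the shaft), 24 mm high, about 0.12 kg (varies), standing on end on the bench. Origin at the centre of its underside, z along its bore. Either end may be up.
- spacer_mid (a point): Centre of the spacer, in the middle of its bore, 12 mm from either end.
- washer: Thick flat steel washer, outside 46 mm, bore 16 mm, 8 mm thick, about 0.08 kg (varies), lying flat on the bench. It is the wider and much flatter of the two steel rings. Origin at the centre of its underside, z along its bore. Either face may be up.
- washer_mid (a point): Centre of the washer, in the middle of its bore, 4 mm from either face.
- keeper (a joint): Keeper angle, rad. 0 = shut: it lies level over the shaft, 1 mm above a fully seated washer, and cannot shut over parts standing too high. It grows as the keeper is lifted; 1.57 = upright, 2.0 = its stop, leaning away from the shaft. It starts at 1.6 to 1.9. Stiff hinge (0.08 N m): it stays where it is left and takes 1 to 2 N at the bar to move.
- keeper_bar (a point): Middle of the round steel bar, 12 mm thick and 48 mm long, joining the keeper's two rails at their free end, 108 mm from the hinge axis and parallel to it. The rails (8 mm wide, 6 mm thick, 20 mm apart) pass on either side of the shaft. Shut, the bar lies at y = -28 mm of the pump head, its centre 66 mm above the bench.
- flask_right: Bystander: conical glass flask, 82 mm in diameter, 118 mm high; origin at the centre of its underside.
- flask_far: Bystander: a second such conical glass flask; origin at the centre of its underside.
- beaker: Bystander: glass beaker, 70 mm in diameter, 85 mm high; origin at the centre of its underside.
- cap: Bystander: black plastic cap, 26 mm in diameter, 12 mm high, lying among the parts; origin at the centre of its underside.
- jar: Bystander: small white plastic jar, 32 mm in diameter, 45 mm high; origin at the centre of its underside.
- stopper: Bystander: rubber stopper, 32 mm at its wide upper end, 28 mm high; origin at the centre of its underside.
- tweezers: Bystander: steel tweezers lying flat, 126 mm long, 6 mm high; origin near the middle of their length, x along them.
Things that resemble listed ones, but are neither listed nor needed, are in the scene too. What is shaped like the spacer but purple is not meant.

How it is judged:
By the outcome, as a careful person would: the job done as asked, in the order asked, and still so for the second after the job is handed in, with the robot touching nothing.
It also fails if it takes over 67 s, if anything falls off the work surface, if the arm or the gripper's body presses on something with over 40 N, if the wrist force passes 120 N, or if a joint passes its speed limit or range.

## Working session

There is one attempt and no reset: what is moved stays moved. The work goes in short steps, Python scripts to look and compute and a tool call to move; the robot and the scene stay as the last step left them, time stands still between calls to the robot, and variables do not carry over. Pictures are saved under pics/ and viewed, about 8 in all and at most 12, crops included, and the job is handed in when it is done.

Besides the shell and the picture viewer there is one more tool, called after "Emit:" as name(argument=value, ...), one argument or row to a line, values as JSON. carry_out: Moves the arm, as the interface text tells. Shift numbers are shares of 0.5 m and turn numbers shares of 1.5 rad, none past 1 either way. Its arguments: {"type":"object","properties":{"offset":{"type":"array","items":{"type":"array","items":{"type":"number","minimum":-1,"maximum":1}}},"turn":{"type":"array","items":{"type":"array","items":{"type":"number","minimum":-1,"maximum":1}}},"hand":{"type":"number"},"force":{"type":"number"}},"required":["offset","turn"]}

```bash
mkdir -p pics; cat > h.py <<'E'
import numpy as np, cv2
from scipy.spatial.transform import Rotation as Ro
from bench import r, imaging, look_for, outline_of
def grab(n,save=None):
    f=imaging.grab_frame(n)
    if save: cv2.imwrite('pics/'+save,f['pixels'][:,:,::-1])
    return f
def c2w(f,p): return np.array(f['R']).T@(np.array(p)-np.array(f['t']))
def px(f,X):
    c=np.array(f['R'])@np.array(X)+f['t']; s=c[:2]/c[2]; s=s*(1+f['k1']*(s@s)); return np.array([f['fx']*s[0]+f['cx'],f['fy']*s[1]+f['cy']])
def ray(f,u,v,z):
    d=np.array([(u-f['cx'])/f['fx'],(v-f['cy'])/f['fy']]); s=d.copy()
    for _ in range(20): s=d/(1+f['k1']*(s@s))
    R=np.array(f['R']); o=-R.T@np.array(f['t']); w=R.T@np.array([s[0],s[1],1]); return o+w*(z-o[2])/w[2]
def rel(pos,yaw=None):
    "shift/turn fractions from current pose to pos, tool down, tool y axis at yaw"
    o=r.get_obs(); R0=Ro.from_rotvec(o['orientation']); d=R0.inv().apply(np.array(pos)-o['tcp_pos'])/0.5
    return d
E
python3 - <<'E'
from h import *
ims=[]
for n in ['scene','side','wrist']:
    f=grab(n); ims.append(f['pixels']); print(n,'cam at',-f['R'].T@f['t'],f['fx'])
    for q in ['pump_head','spacer','washer','keeper_bar','cap','jar','stopper','flask_right','beaker','tweezers','seat']:
        try:
            for d in look_for(q,n)[:4]:
                w=c2w(f,d['xyz']); print(n,q,round(d['score'],2),w.round(3),px(f,w).round(0))
        except Exception as e: print(q,e)
cv2.imwrite('pics/a.png',cv2.resize(ims[0],(800,600))[:,:,::-1]); cv2.imwrite('pics/b.png',cv2.resize(ims[1],(800,600))[:,:,::-1])
o=r.get_obs(); print(o['clock'],o['orientation'],Ro.from_rotvec(o['orientation']).as_matrix().round(3))
E
```

```text
scene cam at [ 0.81383691 -0.51343161  0.75949006] 349.8968918879684
scene pump_head 0.98 [0.525 0.237 0.019] [303. 136.]
scene spacer 0.75 [ 0.607 -0.24   0.022] [243. 274.]
scene spacer 0.56 [ 0.574 -0.309  0.025] [213. 291.]
scene spacer 0.52 [ 0.595 -0.379  0.025] [202. 324.]
scene washer 0.61 [ 0.455 -0.043  0.008] [234. 192.]
scene keeper_bar 0.79 [0.534 0.295 0.134] [318.  96.]
scene keeper_bar 0.7 [0.767 0.022 0.042] [354. 216.]
scene jar 0.56 [ 0.699 -0.124  0.043] [303. 248.]
scene jar 0.53 [ 0.684 -0.317  0.04 ] [255. 318.]
scene stopper 0.48 [0.388 0.02  0.023] [226. 164.]
scene flask_right 0.55 [ 0.507 -0.449  0.053] [144. 328.]
scene beaker 0.82 [ 0.683 -0.319  0.04 ] [253. 318.]
scene tweezers 0.57 [ 0.37  -0.207  0.005] [172. 223.]
scene seat 0.81 [0.519 0.24  0.018] [302. 135.]
side cam at [0.34256744 0.5701727  0.60951073] 373.95620325157824
side pump_head 0.7 [0.51  0.254 0.021] [224. 331.]
side spacer 0.43 [ 0.602 -0.228  0.019] [257. 171.]
side spacer 0.41 [ 0.568 -0.301  0.02 ] [276. 158.]
side washer 0.68 [ 0.456 -0.03   0.007] [292. 234.]
side keeper_bar 0.62 [0.534 0.304 0.165] [188. 302.]
side keeper_bar 0.31 [0.752 0.052 0.044] [156. 219.]
side cap 0.68 [ 0.451 -0.033  0.009] [294. 233.]
side cap 0.19 [0.51  0.256 0.022] [223. 332.]
side jar 0.53 [ 0.7   -0.108  0.033] [206. 186.]
side jar 0.36 [0.508 0.256 0.021] [224. 332.]
side stopper 0.57 [0.386 0.025 0.026] [319. 252.]
side flask_right 0.85 [ 0.485 -0.423  0.043] [313. 135.]
side flask_right 0.56 [ 0.362 -0.203 -0.001] [343. 198.]
side beaker 0.74 [ 0.686 -0.3    0.058] [237. 141.]
side beaker 0.18 [0.511 0.253 0.019] [223. 331.]
side tweezers 0.75 [ 0.361 -0.203  0.001] [343. 198.]
side seat 0.71 [0.509 0.257 0.02 ] [224. 333.]
wrist cam at [ 0.33630201 -0.5900465   0.37314481] 310.4597087381618
1.8 [3.07258126e+00 6.54625913e-01 4.20596026e-05] [[ 0.913  0.408  0.   ]
 [ 0.408 -0.913 -0.   ]
 [ 0.     0.    -1.   ]]
```

View pics/a.png

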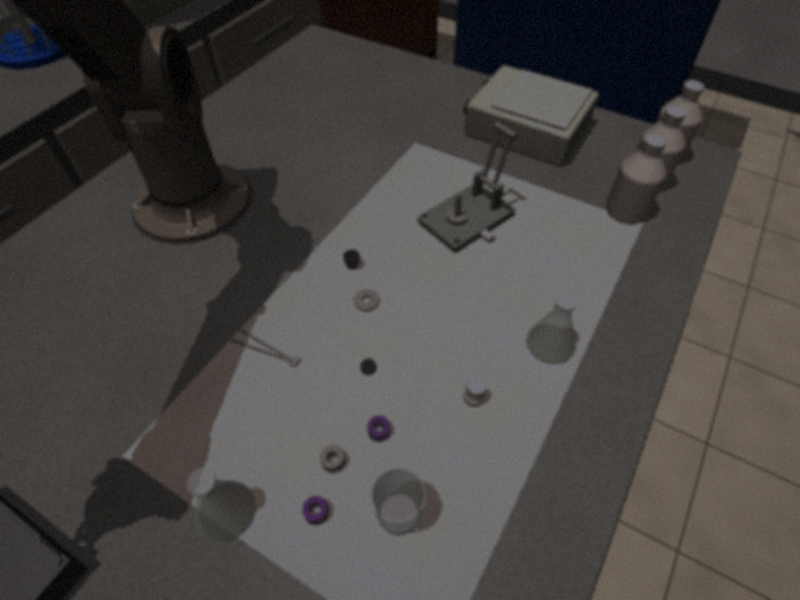

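View pics/b.png

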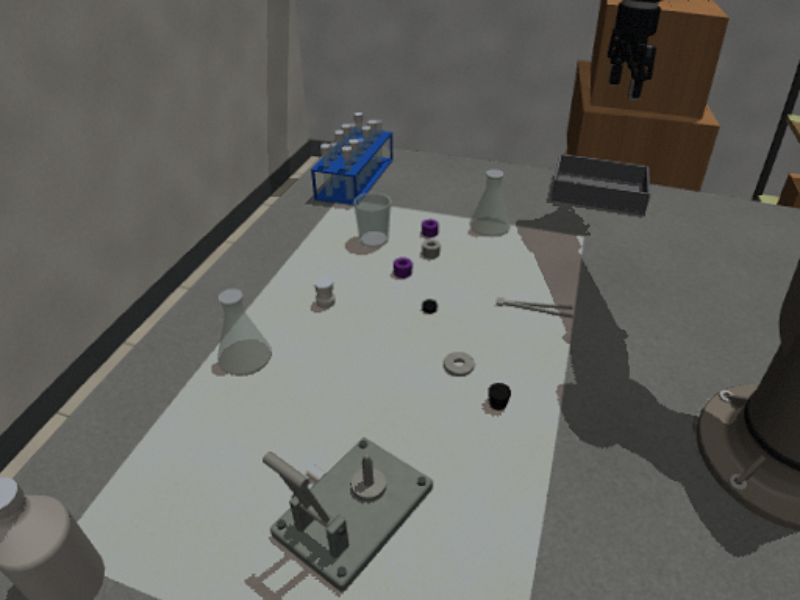

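Scene picture: the spacer-shaped things are at (243,274) purple, (213,291) steel grey and (202,324) purple, in 512×384 pixels. The grey one fits the description. The washer is the wide flat ring at (234,192), and the pump head is at about (300,136). I'll confirm these in an enlarged crop.

```bash
python3 - <<'E'
from h import *
s=grab('side');c=grab('scene')
def crop(f,u,v,w,h,W,H): 
    return cv2.resize(np.ascontiguousarray(f['pixels'][v-h//2:v+h//2,u-w//2:u+w//2]),(W,H),interpolation=cv2.INTER_CUBIC)
a=crop(s,225,325,120,114,400,380)   # origin 165,268 scale 3.333
b=crop(c,302,125,80,76,400,380) # origin 262,87 scale 5
d=crop(s,272,158,80,44,400,220); e=np.clip(crop(c,213,291,80,44,400,220)*1.8,0,255).astype(np.uint8)
m=np.vstack([np.hstack([a,np.clip(b*2.,0,255).astype(np.uint8)]),np.hstack([d,e])])
cv2.imwrite('pics/c.png',m[:,:,::-1])
for k in [(363,443),(432,485),(342,577),(273,520)]: print(ray(s,k[0]*.64,k[1]*.64,.02).round(4))
E
```

```text
[0.5317 0.1513 0.02  ]
[0.4329 0.1849 0.02  ]
[0.4916 0.3216 0.02  ]
[0.5902 0.2837 0.02  ]
```

View pics/c.png

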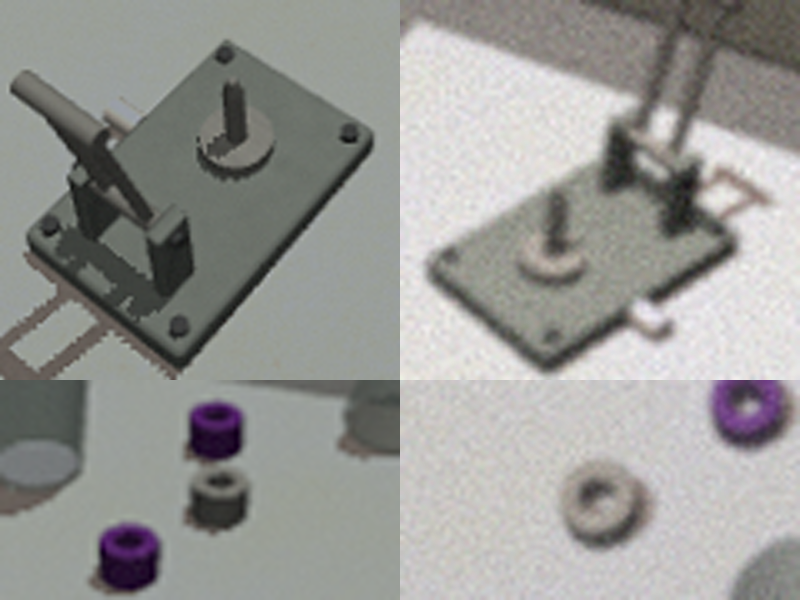

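```bash
python3 - <<'E'
from h import *
from scipy.optimize import least_squares
s=grab('side');c=grab('scene')
obs=[(s,[55,-55,20],(173+59.5,279.4),1),(s,[0,0,80],(235.2,292),1),(s,[0,0,30],(235.5,309.1),1),(s,[-55,-55,20],(276.9,308.5),1),(s,[-55,110,20],(220.5,376.5),1),(s,[55,110,20],(173.4,338.5),1),
(c,[0,0,80],(293.6,125.6),1),(c,[0,0,30],(292.4,138.2),1),(c,[-55,-55,20],(267.6,140),1),(c,[55,-55,20],(291.4,160),1),(c,[55,110,20],(329,134),1)]
def W(p,X): 
    a=p[2]; x,y,z=np.array(X)/1000; return [p[0]+np.cos(a)*x-np.sin(a)*y,p[1]+np.sin(a)*x+np.cos(a)*y,z]
f=lambda p:np.concatenate([px(k,W(p,X))-u for k,X,u,_ in obs])
S=least_squares(f,[.5,.22,-.4],loss='soft_l1'); print(S.x, f(S.x).reshape(-1,2).round(1).tolist())
print('seat side',ray(s,235.5,309.1,.03),'tip',ray(s,235.2,292,.08),'scene',ray(c,292.4,138.2,.03),ray(c,293.6,125.6,.08))
print('spacer',ray(s,275.8,156.6,.024),ray(c,213.2,291,.024))
for n,k in(('side',s),('scene',c)):
    for q,z in(('washer',.006),('spacer',.018)):
        for d in outline_of(q,n)[:3]:
            m=d['region']; v,u=np.nonzero(m); print(n,q,d['score'],m.sum(),ray(k,u.mean(),v.mean(),z).round(4), k['pixels'][m].mean(0))
E
```

```text
[ 0.50191237  0.20949774 -0.32940009] [[-0.2, -0.9], [-0.3, -0.1], [0.7, -0.5], [1.4, -2.2], [-0.3, -0.6], [-1.5, 0.2], [-0.1, -1.9], [-0.1, -1.8], [-1.1, -2.4], [0.2, -2.5], [1.1, -2.0]]
seat side [0.50278077 0.21081466 0.03      ] tip [0.50134335 0.20949749 0.08      ] scene [0.50559261 0.20281128 0.03      ] [0.5058209  0.20224078 0.08      ]
spacer [ 0.56986618 -0.30353798  0.024     ] [ 0.5729678  -0.30836693  0.024     ]
side washer 0.69 249 [ 0.4547 -0.0377  0.006 ] [111.99598394 111.95582329 105.95983936]
side spacer 0.54 153 [ 0.5685 -0.3015  0.018 ] [84.82352941 85.1503268  80.86928105]
scene washer 0.65 176 [ 0.4551 -0.0413  0.006 ] [86.20454545 82.88636364 79.25568182]
scene spacer 0.71 319 [0.4841 0.4335 0.018 ] [55.76489028 53.32288401 50.45454545]
scene spacer 0.54 197 [ 0.5726 -0.3124  0.018 ] [75.78680203 72.39086294 69.54314721]
scene spacer 0.54 237 [ 0.595  -0.3816  0.018 ] [60.19409283 43.20675105 66.35443038]
```

The steel spacer is the grey one between the two purple rings at (0.571,-0.306). The pump head is at about (0.503,0.206) with yaw about -0.33. I'll move above the spacer and look from close up.

Emit:
carry_out(
  offset=[
    [0.793,-0.325,0.15],
    [0.793,-0.325,0.15],
    [0.793,-0.325,0.15],
    [0.793,-0.325,0.15],
    [0.793,-0.325,0.15],
    [0.793,-0.325,0.15],
    [0.793,-0.325,0.15],
    [0.793,-0.325,0.15],
  ],
  turn=[
    [0,0,-0.71],
    [0,0,-0.71],
    [0,0,-0.71],
    [0,0,-0.71],
    [0,0,-0.71],
    [0,0,-0.71],
    [0,0,-0.71],
    [0,0,-0.71],
  ],
  hand=0.35,
)

```text
clock: 3.0
tcp_pos: [0.5483, -0.3302, 0.1763]
orientation: [2.31, 2.128, 0.0]
contact_force: [0.7, 0.0, 0.7]
grip_width: 0.0555
```

```bash
cat >> h.py <<'E'
def go(pos,phi,o=None):
    "fractions to reach pos with tool down and tool x at world angle phi deg"
    o=o or r.get_obs(); R0=Ro.from_rotvec(o['orientation'])
    a=np.radians(phi); R1=Ro.from_matrix(np.array([[np.cos(a),np.sin(a),0],[np.sin(a),-np.cos(a),0],[0,0,-1.]]))
    print('go off',(R0.inv().apply(np.array(pos)-o['tcp_pos'])/.5).round(4),'turn',((R0.inv()*R1).as_rotvec()/1.5).round(4),'dist',np.linalg.norm(np.array(pos)-o['tcp_pos']).round(3))
E
python3 - <<'E'
from h import *
f=grab('wrist'); o=r.get_obs(); print(o['tcp_pos'],o['orientation'],'cam',(-f['R'].T@f['t']).round(3),'axis',f['R'][2])
im=cv2.resize(f['pixels'],(768,576)); cv2.imwrite('pics/d.png',im[:,:,::-1])
for d in outline_of('spacer','wrist'):
    m=d['region']; v,u=np.nonzero(m); print(d['score'],m.sum(),u.mean(),v.mean(),ray(f,u.mean(),v.mean(),.018).round(4),f['pixels'][m].mean(0).round())
for d in look_for('spacer','wrist'): print(c2w(f,d['xyz']).round(4),d['score'])
g=cv2.cvtColor(f['pixels'],cv2.COLOR_RGB2GRAY)
E
```

```text
[ 0.55491432 -0.31973255  0.17509752] [-2.29951203 -2.13759881 -0.01177799] cam [ 0.553 -0.264  0.304] axis [-0.02191552 -0.26580611 -0.96377737]
0.87 964 302.8910788381743 220.73340248962654 [ 0.5921 -0.3786  0.018 ] [ 99.  69. 116.]
0.64 1258 308.7114467408585 67.45310015898251 [ 0.6027 -0.2381  0.018 ] [71. 49. 78.]
0.59 926 277.84449244060477 153.43736501079914 [ 0.5717 -0.3102  0.018 ] [154. 154. 148.]
[ 0.5925 -0.3782  0.0252] 0.81
[ 0.6076 -0.2345  0.021 ] 0.75
[ 0.5706 -0.3108  0.0232] 0.6
```

View pics/d.png

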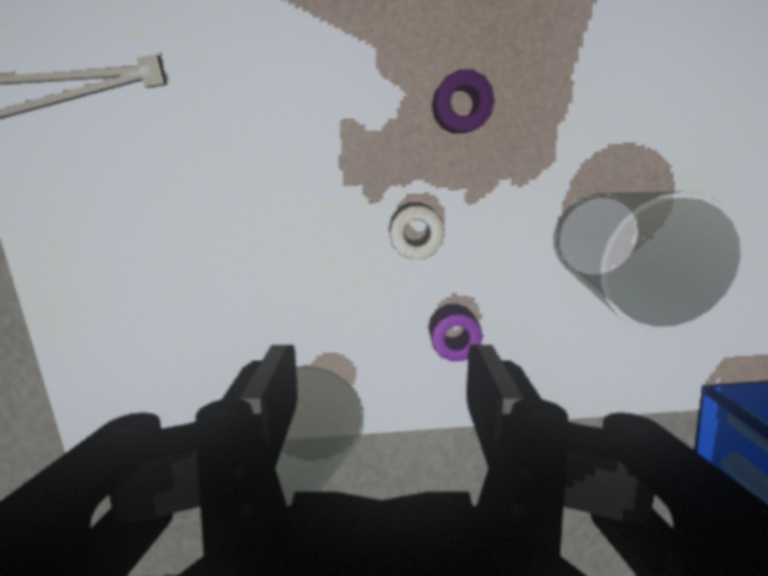

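Wrist picture: the grey spacer's top is centred at (416,231) in the 768-wide view. Purple rings are above at (463,101) and below at (456,333), and the beaker is to the right. All the cameras agree on about (0.571,-0.309).

```bash
python3 - <<'E'
from h import *
f=grab('wrist'); print(ray(f,277.3,154.0,.024))
go((.571,-.3085,.07),85); go((.571,-.3085,.017),85); print(r.nose_length)
E
```

```text
[ 0.57244681 -0.30545029  0.024     ]
go off [0.046  0.0422 0.212 ] turn [-0.0002 -0.0004  0.0029] dist 0.111
go off [0.0459 0.0422 0.318 ] turn [-0.0002 -0.0004  0.0029] dist 0.162
0.014
```

Emit:
carry_out(
  offset=[
    [0.046,0.042,0.15],
    [0.046,0.042,0.2],
    [0.046,0.042,0.2],
    [0.046,0.042,0.2],
  ],
  turn=[
    [0,0,0.003],
    [0,0,0.003],
    [0,0,0.003],
    [0,0,0.003],
  ],
)

```text
clock: 3.6
tcp_pos: [0.5685, -0.3115, 0.0757]
orientation: [-2.32, -2.115, 0.003]
contact_force: [0.2, -0.4, -0.6]
grip_width: 0.055
```

```bash
python3 - <<'E'
from h import *
f=grab('wrist'); o=r.get_obs(); print(o['clock'],o['tcp_pos'],o['qvel'].round(3) if hasattr(o['qvel'],'round') else o['qvel'])
for d in outline_of('spacer','wrist'):
    m=d['region']; v,u=np.nonzero(m); print(d['score'],m.sum(),u.mean(),v.mean(),ray(f,u.mean(),v.mean(),.020).round(4),f['pixels'][m].mean(0).round())
go((.571,-.3085,.017),85)
E
```

```text
3.65 [ 0.56969822 -0.31232957  0.07759064] [ 0.005 -0.033 -0.005 -0.025 -0.001 -0.003 -0.004]
0.92 2216 259.28880866425993 208.97743682310468 [ 0.5715 -0.3088  0.02  ] [146. 146. 141.]
0.85 2277 297.84409310496267 299.98682476943344 [ 0.5918 -0.3762  0.02  ] [82. 50. 99.]
0.67 2690 304.29219330855017 84.51561338289963 [ 0.603  -0.2378  0.02  ] [75. 48. 84.]
go off [0.0086 0.     0.1233] turn [ 0.0017  0.0014 -0.0037] dist 0.062
```

Emit:
carry_out(
  offset=[
    [0.008,0.001,0.06],
    [0.008,0.001,0.12],
    [0.008,0.001,0.122],
    [0.008,0.001,0.122],
  ],
  turn=[
    [0,0,-0.003],
    [0,0,-0.003],
    [0,0,-0.003],
    [0,0,-0.003],
  ],
)

```text
clock: 4.1
tcp_pos: [0.5714, -0.3077, 0.0173]
orientation: [2.315, 2.121, 0.0]
contact_force: [0.1, 0.2, 1.5]
grip_width: 0.0554
```

Emit:
carry_out(
  offset=[
    [0,0,0],
    [0,0,0],
    [0,0,0],
    [0,0,0],
    [0,0,0],
  ],
  turn=[
    [0,0,0],
    [0,0,0],
    [0,0,0],
    [0,0,0],
    [0,0,0],
  ],
  hand=1,
  force=40,
)

```text
clock: 4.6
tcp_pos: [0.5724, -0.3075, 0.0182]
orientation: [2.313, 2.121, 0.002]
contact_force: [-1.8, 0.3, 7.0]
grip_width: 0.0329
```

```bash
python3 - <<'E'
from h import *
go((.56,.186,.165),161)
E
```

```text
go off [ 0.9806 -0.109  -0.2958] turn [ 0.0012  0.0026 -0.8839] dist 0.515
```

Emit:
carry_out(
  offset=[
    [0,0,-0.1],
    [0,0,-0.2],
    [0.2,-0.02,-0.296],
    [0.98,-0.109,-0.296],
    [0.98,-0.109,-0.296],
    [0.98,-0.109,-0.296],
    [0.98,-0.109,-0.296],
    [0.98,-0.109,-0.296],
  ],
  turn=[
    [0,0,0],
    [0,0,0],
    [0,0,-0.1],
    [0,0,-0.2],
    [0,0,-0.3],
    [0,0,-0.4],
    [0,0,-0.5],
    [0,0,-0.6],
  ],
)

```text
clock: 5.4
tcp_pos: [0.564, -0.0102, 0.1533]
orientation: [1.151, 2.92, 0.0]
contact_force: [1.9, 0.4, -1.0]
grip_width: 0.0328
```

```bash
python3 - <<'E'
from h import *
o=r.get_obs(); print(o['clock'],o['tcp_pos'],o['contact_force'],o['grip_width'],o['joints'])
go((.56,.186,.165),161)
E
```

```text
5.4 [ 0.56397235 -0.0101668   0.15333486] [ 1.93199261  0.44555141 -1.02939273] 0.032825398288761506 [ 0.35964399  0.46426854 -0.57837161  1.88044733  0.3227843   0.88788732
  0.44340091]
go off [ 0.2735  0.2813 -0.0237] turn [ 0.0003  0.0017 -0.2797] dist 0.197
```

Emit:
carry_out(
  offset=[
    [0.24,0.25,-0.024],
    [0.24,0.25,-0.024],
    [0.24,0.25,-0.024],
    [0.24,0.25,-0.024],
    [0.24,0.25,-0.024],
    [0.24,0.25,-0.024],
  ],
  turn=[
    [0,0,-0.26],
    [0,0,-0.26],
    [0,0,-0.26],
    [0,0,-0.26],
    [0,0,-0.26],
    [0,0,-0.26],
  ],
)

```text
clock: 6.0
tcp_pos: [0.5627, 0.1615, 0.1645]
orientation: [0.572, 3.088, -0.001]
contact_force: [-0.1, -1.1, -1.7]
grip_width: 0.0326
```

```bash
python3 - <<'E'
from h import *
f=grab('wrist'); o=r.get_obs(); print(o['clock'],o['tcp_pos'],o['orientation'],o['qvel'])
im=cv2.resize(f['pixels'],(768,576)); cv2.imwrite('pics/e.png',im[:,:,::-1])
go((.503,.206,.12),161)
for z in(.03,.08): print(px(f,(.503,.206,z))*1.5)
np.savez('f.npz',**{k:f[k] for k in f})
E
```

```text
6.05 [0.56280901 0.16018    0.16411395] [ 5.74830563e-01  3.08744321e+00 -1.91823206e-03] [ 0.01858069  0.00277173  0.01284854  0.00452337 -0.00220537 -0.00455267
 -0.00255531]
go off [0.1447 0.0425 0.088 ] turn [-0.0007  0.0009 -0.0244] dist 0.087
[420.85789536 147.19102256]
[430.21207512 145.31198251]
```

View pics/e.png

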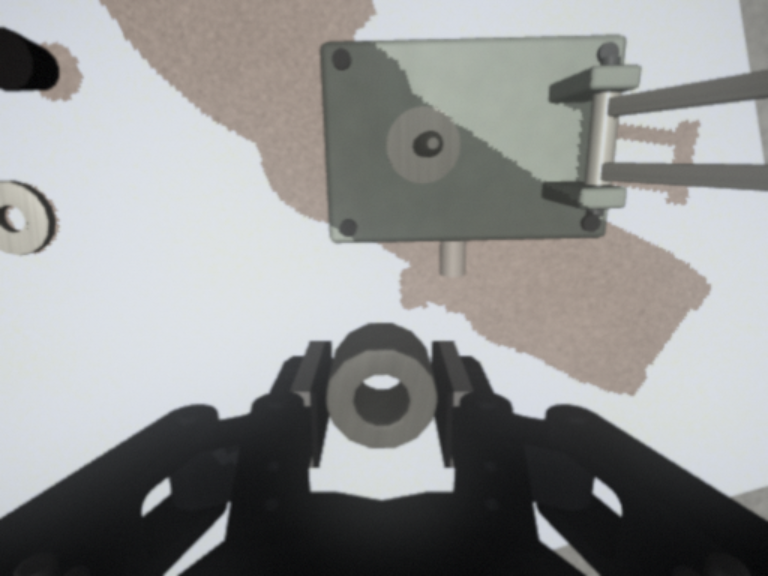

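Wrist picture, 768-wide: the spacer is held upright with its top at (382,398). The shaft tip is at (433,143), the boss at (423,145) and the open keeper to the right. The washer is at far left, (20,217).

```bash
python3 - <<'E'
from h import *
from scipy.optimize import least_squares
f=dict(np.load('f.npz')); f={k:(v if v.ndim else float(v)) for k,v in f.items()}
k=1/1.5
obs=[([0,0,80],(433,143)),([0,0,30],(423,145)),([-55,-55,20],(321,43)),([55,-55,20],(331,241)),([55,110,20],(605,236)),([-55,110,20],(627,36))]
def W(p,X): 
    a=p[2]; x,y,z=np.array(X)/1000; return [p[0]+np.cos(a)*x-np.sin(a)*y,p[1]+np.sin(a)*x+np.cos(a)*y,z]
F=lambda p:np.concatenate([(px(f,W(p,X))*1.5-u)*(3 if i<2 else 1) for i,(X,u) in enumerate(obs)])
S=least_squares(F,[.5,.2,-.33],loss='soft_l1'); print(S.x,F(S.x).reshape(-1,2).round(1).tolist())
print('tip',ray(f,433*k,143*k,.08),'seat',ray(f,423*k,145*k,.03))
print('spacer top',ray(f,382*k,398*k,.170), 'tcp [.5628,.1602,.1641]')
for X in([0,0,.165],): pass
print('washer',ray(f,20*k,217*k,.008))
E
```

```text
[ 0.50247572  0.20744931 -0.35793667] [[-0.1, -0.3], [0.2, 0.7], [-2.0, -5.3], [-3.8, 2.4], [1.5, 5.0], [5.2, -1.6]]
tip [0.50252464 0.20745432 0.08      ] seat [0.50234713 0.20745946 0.03      ]
spacer top [0.56309618 0.16032684 0.17      ] tcp [.5628,.1602,.1641]
washer [ 0.45464412 -0.0333166   0.008     ]
```

```bash
python3 - <<'E'
from h import *
go((.5022,.2073,.12),159)
E
```

```text
go off [0.1471 0.0444 0.088 ] turn [-0.0007  0.0009 -0.0011] dist 0.089
```

Emit:
carry_out(
  offset=[
    [0.08,0.025,0.04],
    [0.147,0.0444,0.088],
    [0.147,0.0444,0.088],
    [0.147,0.0444,0.088],
    [0.147,0.0444,0.088],
  ],
  turn=[
    [0,0,0],
    [0,0,0],
    [0,0,0],
    [0,0,0],
    [0,0,0],
  ],
)

```text
clock: 6.55
tcp_pos: [0.5034, 0.2069, 0.1202]
orientation: [0.577, 3.086, -0.001]
contact_force: [0.7, -1.3, -1.9]
grip_width: 0.0325
```

```bash
python3 - <<'E'
from h import *
a=[]
for i in range(4): grab('side'); a.append(r.get_obs()['tcp_pos'])
print(np.array(a).round(4)); o=r.get_obs(); print(o['contact_force'],o['joints'])
f=grab('side'); cv2.imwrite('pics/f.png',cv2.resize(f['pixels'][230:340,150:310],(800,550),interpolation=cv2.INTER_CUBIC)[:,:,::-1])
go((.5022,.2073,.07),159);
E
```

```text
[[0.5035 0.2071 0.1202]
 [0.5034 0.2073 0.1202]
 [0.5031 0.2075 0.1202]
 [0.5029 0.2078 0.1201]]
[-0.75738215 -0.43626468 -1.22184511] [ 0.03136712  0.5113296  -0.68508928  1.94336436  0.43150819  0.83533071
  0.31478246]
go off [ 0.0004 -0.0017  0.1   ] turn [ 0.0003  0.0005 -0.0013] dist 0.05
```

Emit:
carry_out(
  offset=[
    [0,-0.001,0.02],
    [0,-0.001,0.04],
    [0,-0.001,0.06],
    [0,-0.001,0.08],
    [0,-0.001,0.09],
    [0,-0.001,0.09],
  ],
  turn=[
    [0,0,0],
    [0,0,0],
    [0,0,0],
    [0,0,0],
    [0,0,0],
    [0,0,0],
  ],
)

```text
clock: 7.4
tcp_pos: [0.5009, 0.208, 0.0735]
orientation: [-0.572, -3.087, 0.002]
contact_force: [0.6, 0.3, -0.9]
grip_width: 0.0321
```

Emit:
carry_out(
  offset=[
    [0,0,0.015],
    [0,0,0.03],
    [0,0,0.042],
    [0,0,0.05],
    [0,0,0.052],
    [0,0,0.052],
  ],
  turn=[
    [0,0,0],
    [0,0,0],
    [0,0,0],
    [0,0,0],
    [0,0,0],
    [0,0,0],
  ],
)

```text
clock: 8.0
tcp_pos: [0.5015, 0.2082, 0.0486]
orientation: [-0.573, -3.089, 0.0]
contact_force: [0.7, -0.5, -0.9]
grip_width: 0.0327
```

Emit:
carry_out(
  offset=[
    [0,0,0.002],
    [0,0,0.003],
    [0,0,0.003],
  ],
  turn=[
    [0,0,0],
    [0,0,0],
    [0,0,0],
  ],
)

```text
clock: 8.3
tcp_pos: [0.5019, 0.2083, 0.0481]
orientation: [0.573, 3.088, -0.0]
contact_force: [-1.9, -1.6, 7.9]
grip_width: 0.0326
```

Emit:
carry_out(
  offset=[
    [0,0,0],
    [0,0,0],
    [0,0,0],
    [0,0,0],
    [0,0,-0.04],
    [0,0,-0.11],
    [0,0,-0.16],
    [0,0,-0.16],
  ],
  turn=[
    [0,0,0],
    [0,0,0],
    [0,0,0],
    [0,0,0],
    [0,0,0],
    [0,0,0],
    [0,0,0],
    [0,0,0],
  ],
  hand=0.35,
)

```text
clock: 9.1
tcp_pos: [0.5036, 0.2095, 0.1304]
orientation: [0.572, 3.084, 0.005]
contact_force: [0.6, -0.8, 0.3]
grip_width: 0.0553
```

```bash
python3 - <<'E'
from h import *
f=grab('side'); o=r.get_obs(); print(o['tcp_pos'],o['contact_force'],o['grip_width'])
cv2.imwrite('pics/g.png',cv2.resize(f['pixels'][230:340,150:310],(800,550),interpolation=cv2.INTER_CUBIC)[:,:,::-1])
for z in (.03,.054,.08): print(z,(px(f,(.5025,.2075,z))-[150,230])*5)
go((.475,-.035,.16),159); go((.455,-.036,.08),159)
E
```

```text
[0.50266072 0.2086468  0.12860167] [ 0.18933509 -0.15617257 -0.05351624] 0.05542242486867305
0.03 [431.36944399 388.30028371]
0.054 [428.31407016 349.23931314]
0.08 [424.84717973 304.64870183]
go off [-0.1234 -0.4745 -0.0635] turn [ 0.0015  0.0018 -0.0004] dist 0.247
go off [-0.0864 -0.4911  0.0963] turn [ 0.0015  0.0018 -0.0004] dist 0.254
```

View pics/g.png

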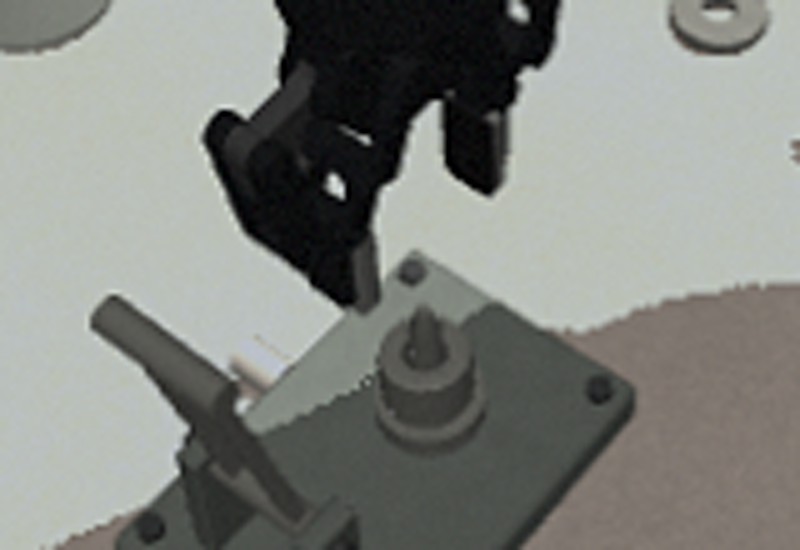

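Side crop: the spacer sits on the boss with the shaft standing through it, at about (425,350). Next is the washer.

Emit:
carry_out(
  offset=[
    [0,-0.05,-0.06],
    [0,-0.15,-0.06],
    [-0.0864,-0.491,0.08],
    [-0.0864,-0.491,0.08],
    [-0.0864,-0.491,0.08],
    [-0.0864,-0.491,0.08],
    [-0.0864,-0.491,0.08],
    [-0.0864,-0.491,0.08],
  ],
  turn=[
    [0,0,0],
    [0,0,0],
    [0,0,0],
    [0,0,0],
    [0,0,0],
    [0,0,0],
    [0,0,0],
    [0,0,0],
  ],
  hand=0.22,
)

```text
clock: 9.95
tcp_pos: [0.4528, -0.0372, 0.086]
orientation: [-0.576, -3.086, -0.0]
contact_force: [0.1, -0.0, 0.1]
grip_width: 0.0669
```

```bash
python3 - <<'E'
from h import *
for i in range(3): grab('wrist')
f=grab('wrist'); o=r.get_obs(); print(o['clock'],o['tcp_pos'],o['grip_width'])
cv2.imwrite('pics/h.png',cv2.resize(f['pixels'],(640,480))[:,:,::-1])
for d in outline_of('washer','wrist')[:3]:
    m=d['region']; v,u=np.nonzero(m); p=ray(f,u.mean(),v.mean(),.006); print(d['score'],m.sum(),u.mean(),v.mean(),p.round(4)); go((p[0],p[1],.016),159)
E
```

```text
10.15 [ 0.4543259  -0.03502948  0.08734987] 0.06685459697884813
0.9 2786 248.34924623115577 202.30689160086146 [ 0.4521 -0.0398  0.006 ]
go off [ 0.0009 -0.0104  0.1428] turn [0.0005 0.0004 0.0014] dist 0.072
```

View pics/h.png

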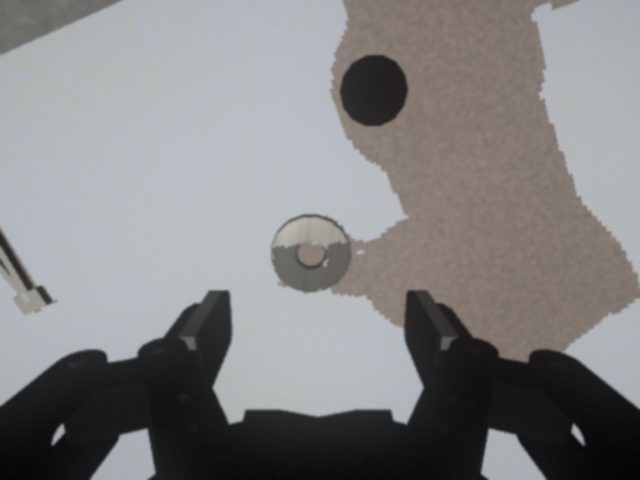

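Wrist picture (640-wide): the washer lies flat at (311,253), midway between the fingers, and the stopper at (374,90) is clear of them.

Emit:
carry_out(
  offset=[
    [0.001,-0.0104,0.05],
    [0.001,-0.0104,0.1],
    [0.001,-0.0104,0.135],
    [0.001,-0.0104,0.148],
    [0.001,-0.0104,0.148],
  ],
  turn=[
    [0,0,0],
    [0,0,0],
    [0,0,0],
    [0,0,0],
    [0,0,0],
  ],
)

```text
clock: 10.7
tcp_pos: [0.4513, -0.0404, 0.0128]
orientation: [-0.57, -3.088, -0.0]
contact_force: [0.0, 0.0, 0.5]
grip_width: 0.0665
```

Emit:
carry_out(
  offset=[
    [0,0,0],
    [0,0,0],
    [0,0,0],
    [0,0,0],
    [0,0,0],
  ],
  turn=[
    [0,0,0],
    [0,0,0],
    [0,0,0],
    [0,0,0],
    [0,0,0],
  ],
  hand=1,
  force=40,
)

```text
clock: 11.2
tcp_pos: [0.4524, -0.0409, 0.0144]
orientation: [0.573, 3.087, 0.0]
contact_force: [-2.0, 0.2, 5.9]
grip_width: 0.0432
```

```bash
python3 - <<'E'
from h import *
go((.5495,.1896,.16),159)
E
```

```text
go off [-0.0166  0.5001 -0.2908] turn [ 0.0005  0.0014 -0.0002] dist 0.289
```

Emit:
carry_out(
  offset=[
    [0,0,-0.06],
    [0,0,-0.15],
    [-0.0166,0.2,-0.29],
    [-0.0166,0.5,-0.29],
    [-0.0166,0.5,-0.29],
    [-0.0166,0.5,-0.29],
    [-0.0166,0.5,-0.29],
    [-0.0166,0.5,-0.29],
  ],
  turn=[
    [0,0,0],
    [0,0,0],
    [0,0,0],
    [0,0,0],
    [0,0,0],
    [0,0,0],
    [0,0,0],
    [0,0,0],
  ],
)

```text
clock: 12.0
tcp_pos: [0.5504, 0.1963, 0.1611]
orientation: [0.563, 3.087, 0.01]
contact_force: [-0.5, -0.7, -0.3]
grip_width: 0.0434
```

```bash
python3 - <<'E'
from h import *
for i in range(3): grab('wrist')
f=grab('wrist'); o=r.get_obs(); print(o['clock'],o['tcp_pos'].round(4),o['grip_width'],o['contact_force'])
im=cv2.resize(f['pixels'],(768,576)); 
cv2.imwrite('pics/i.png',im[:,:,::-1])
np.savez('f.npz',**{k:f[k] for k in f})
print([ (px(f,(.5025,.2075,z))*1.5).round(1) for z in (.03,.054,.08)])
go((.5025,.2075,.13),159)
E
```

```text
12.2 [0.5485 0.188  0.158 ] 0.04286006415508488 [-0.51306812 -0.30428311 -0.52721043]
[array([383.5, 189.8]), array([383.8, 193.3]), array([384.1, 197.9])]
go off [0.0999 0.0035 0.0561] turn [-0.0009 -0.     -0.0005] dist 0.057
```

View pics/i.png

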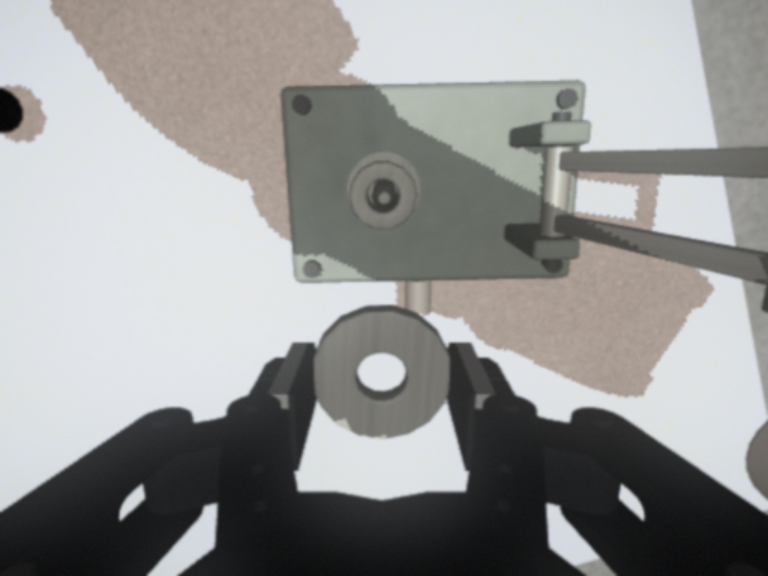

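The washer is held level with its bore at (382,371). The shaft tip at (384,198) falls where predicted.

```bash
python3 - <<'E'
from h import *
f=dict(np.load('f.npz')); f={k:(v if v.ndim else float(v)) for k,v in f.items()}
c=ray(f,382/1.5,372/1.5,.1516); o=r.get_obs(); print(c,o['tcp_pos']); d=c-[.5485,.188,.1516]; print(d)
go((.5025-d[0],.2075-d[1],.105),159)
E
```

```text
[0.54720212 0.18931826 0.1516    ] [0.54851531 0.18795676 0.15803276]
[-0.00129788  0.00131826  0.        ]
go off [0.0966 0.0021 0.1061] turn [-0.0009 -0.     -0.0005] dist 0.072
```

Emit:
carry_out(
  offset=[
    [0.06,0.002,0.03],
    [0.0968,0.0025,0.07],
    [0.0968,0.0025,0.1],
    [0.0968,0.0025,0.1],
    [0.0968,0.0025,0.1],
  ],
  turn=[
    [0,0,0],
    [0,0,0],
    [0,0,0],
    [0,0,0],
    [0,0,0],
  ],
)

```text
clock: 12.7
tcp_pos: [0.5051, 0.2061, 0.1082]
orientation: [0.577, 3.088, -0.001]
contact_force: [0.4, 0.4, -0.4]
grip_width: 0.0434
```

```bash
python3 - <<'E'
from h import *
a=[]
for i in range(4): f=grab('wrist'); a.append(r.get_obs()['tcp_pos'])
print(np.array(a).round(4), r.get_obs()['contact_force'])
go((.5038,.2062,.08),159); go((.5038,.2062,.0684),159)
E
```

```text
[[0.5055 0.2067 0.1087]
 [0.5056 0.207  0.1089]
 [0.5055 0.2073 0.1089]
 [0.5053 0.2075 0.1089]] [-0.05843738 -0.39341608 -0.50682109]
go off [ 0.002  -0.0035  0.0577] turn [ 0.0006  0.0008 -0.0011] dist 0.029
go off [ 0.002  -0.0035  0.0809] turn [ 0.0006  0.0008 -0.0011] dist 0.041
```

Emit:
carry_out(
  offset=[
    [0.002,-0.002,0.015],
    [0.002,-0.002,0.03],
    [0.002,-0.002,0.045],
    [0.002,-0.002,0.055],
    [0.002,-0.002,0.055],
  ],
  turn=[
    [0,0,0],
    [0,0,0],
    [0,0,0],
    [0,0,0],
    [0,0,0],
  ],
)

```text
clock: 13.4
tcp_pos: [0.5023, 0.2069, 0.0796]
orientation: [-0.572, -3.087, 0.001]
contact_force: [0.3, -0.1, -0.7]
grip_width: 0.0431
```

Nothing touched on the way down. I'll continue to the seat, .0684.

Emit:
carry_out(
  offset=[
    [0,0,0.01],
    [0,0,0.02],
    [0,0,0.025],
    [0,0,0.026],
    [0,0,0.026],
  ],
  turn=[
    [0,0,0],
    [0,0,0],
    [0,0,0],
    [0,0,0],
    [0,0,0],
  ],
)

```text
clock: 13.9
tcp_pos: [0.5029, 0.2071, 0.0685]
orientation: [0.573, 3.088, -0.001]
contact_force: [-4.1, -1.6, 9.8]
grip_width: 0.0431
```

Contact at 9.8 N with the TCP at the expected height. I'll release, rise and check.

Emit:
carry_out(
  offset=[
    [0,0,0],
    [0,0,0],
    [0,0,0],
    [0,0,0],
    [0,0,-0.04],
    [0,0,-0.13],
    [0,0,-0.22],
    [0,0,-0.3],
  ],
  turn=[
    [0,0,0],
    [0,0,0],
    [0,0,0],
    [0,0,0],
    [0,0,0],
    [0,0,0],
    [0,0,0],
    [0,0,0],
  ],
  hand=0.22,
)

```text
clock: 14.7
tcp_pos: [0.5028, 0.2074, 0.2195]
orientation: [0.572, 3.089, 0.001]
contact_force: [0.8, -0.5, 0.3]
grip_width: 0.0667
```

```bash
python3 - <<'E'
from h import *
f=grab('side'); o=r.get_obs(); print(o['tcp_pos'],o['contact_force'],o['grip_width'])
c=grab('scene')
m=np.hstack([cv2.resize(np.ascontiguousarray(f['pixels'][245:345,145:265]),(480,400),interpolation=cv2.INTER_CUBIC),np.clip(cv2.resize(np.ascontiguousarray(c['pixels'][70:170,265:345]),(320,400),interpolation=cv2.INTER_CUBIC)*2.,0,255).astype(np.uint8)])
cv2.imwrite('pics/j.png',m[:,:,::-1])
y=np.array([.350,.937])
for n,k in(('side',f),('scene',c)):
    for d in look_for('keeper_bar',n)[:1]: w=c2w(k,d['xyz']); print(n,d['score'],w, 'py',(w[:2]-[.5025,.2075])@y)
def P(x,yy,z): a=-.354; return (.5025+np.cos(a)*x-np.sin(a)*yy,.2075+np.sin(a)*x+np.cos(a)*yy,z)
for th in (1.6,1.7,1.8,1.9):
    for n,k,off,s in(('side',f,(145,245),4),('scene',c,(265,70),4)):
        print(th,n,[((px(k,P(x/1000,.08-.108*np.cos(th),.066+.108*np.sin(th)))-off)*s).round(0).tolist() for x in(-24,24)])
print('box',ray(c,565*.64,160*.64,0))
E
```

```text
[0.50564    0.20952268 0.22591451] [2.02177993 1.45029596 4.15359118] 0.06666321074927341
side 0.57 [0.53452216 0.30572441 0.16305234] py 0.10324402633937221
scene 0.89 [0.53343569 0.29291717 0.13248419] py 0.09086338195525817
1.6 side [[245.0, 208.0], [150.0, 140.0]]
1.6 scene [[187.0, 46.0], [236.0, 78.0]]
1.7 side [[224.0, 230.0], [129.0, 160.0]]
1.7 scene [[198.0, 42.0], [247.0, 73.0]]
1.8 side [[203.0, 253.0], [108.0, 182.0]]
1.8 scene [[208.0, 38.0], [257.0, 70.0]]
1.9 side [[183.0, 278.0], [88.0, 206.0]]
1.9 scene [[218.0, 36.0], [267.0, 68.0]]
box [0.61760735 0.51010474 0.        ]
```

View pics/j.png

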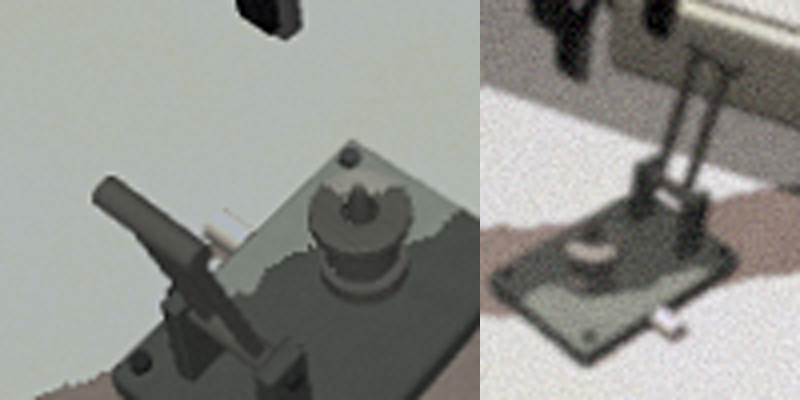

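Side crop: the washer lies flat on the spacer at (360,205) with the shaft through it. The bar's ends at (105,190) and (200,255) put the keeper at about 1.81 rad. Now I'll shut the fingers and go over and behind the bar.

```bash
cat >> h.py <<'E'
def P(x,yy,z): a=-.354; return (.5025+np.cos(a)*x-np.sin(a)*yy,.2075+np.sin(a)*x+np.cos(a)*yy,z)
E
python3 - <<'E'
from h import *
go(P(0,.138,.232),159.7); go(P(0,.138,.177),159.7)
E
```

```text
go off [ 0.0054  0.276  -0.0271] turn [ 0.0006  0.0012 -0.0086] dist 0.139
go off [0.0056 0.2759 0.0829] turn [ 0.0006  0.0012 -0.0086] dist 0.144
```

Emit:
carry_out(
  offset=[
    [0.005,0.05,-0.027],
    [0.005,0.14,-0.027],
    [0.005,0.23,-0.027],
    [0.005,0.276,-0.027],
    [0.005,0.276,-0.027],
    [0.005,0.276,0.04],
    [0.005,0.276,0.083],
    [0.005,0.276,0.083],
  ],
  turn=[
    [0,0,-0.008],
    [0,0,-0.008],
    [0,0,-0.008],
    [0,0,-0.008],
    [0,0,-0.008],
    [0,0,-0.008],
    [0,0,-0.008],
    [0,0,-0.008],
  ],
  hand=1,
)

```text
clock: 15.7
tcp_pos: [0.5479, 0.3337, 0.1711]
orientation: [-0.554, -3.086, 0.011]
contact_force: [-0.1, -0.7, -0.2]
grip_width: -0.0002
```

```bash
python3 - <<'E'
from h import *
f=grab('side'); o=r.get_obs(); print(o['clock'],o['tcp_pos'],o['contact_force'],o['grip_width'])
cv2.imwrite('pics/k.png',cv2.resize(np.ascontiguousarray(f['pixels'][200:384,100:280]),(587,600),interpolation=cv2.INTER_CUBIC)[:,:,::-1])
for p,z in((.100,.180),(.061,.177),(.042,.170)): go(P(0,p,z),159.7)
E
```

```text
15.75 [0.54888821 0.33487968 0.17354093] [ 0.6463111  -0.79278779  0.63373036] 7.129410383275855e-05
go off [-0.0013 -0.0712 -0.0126] turn [-0.0031 -0.0019 -0.0006] dist 0.036
go off [-0.0014 -0.1492 -0.0062] turn [-0.0031 -0.0019 -0.0006] dist 0.075
go off [-0.0015 -0.1871  0.008 ] turn [-0.0031 -0.0019 -0.0006] dist 0.094
```

View pics/k.png

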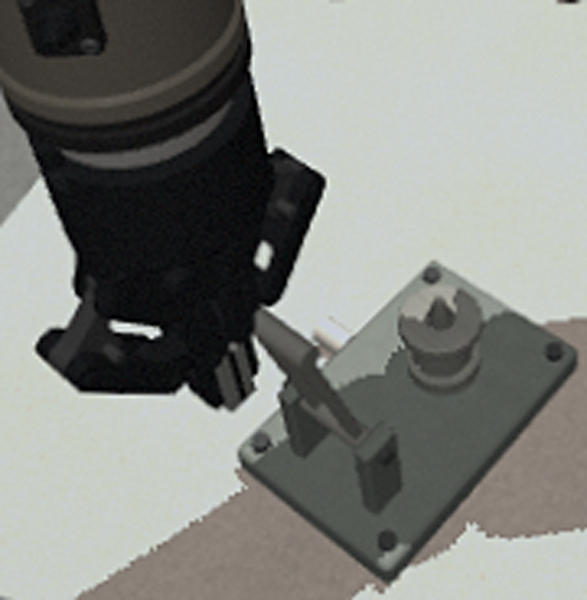

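The shut fingers are behind the bar, with the tip at about (235,405) and the bar at (280,340). I'll push it along its arc.

Emit:
carry_out(
  offset=[
    [-0.001,-0.035,-0.01],
    [-0.001,-0.06,-0.012],
    [-0.001,-0.085,-0.012],
    [-0.001,-0.11,-0.012],
    [-0.001,-0.13,-0.01],
    [-0.001,-0.15,-0.006],
    [-0.001,-0.17,0.0],
    [-0.001,-0.187,0.008],
  ],
  turn=[
    [0,0,0],
    [0,0,0],
    [0,0,0],
    [0,0,0],
    [0,0,0],
    [0,0,0],
    [0,0,0],
    [0,0,0],
  ],
)

```text
clock: 16.55
tcp_pos: [0.5178, 0.2481, 0.1718]
orientation: [-0.555, -3.092, 0.001]
contact_force: [0.8, 0.5, 0.7]
grip_width: -0.0004
```

```bash
python3 - <<'E'
from h import *
f=grab('side'); f=grab('side'); o=r.get_obs(); print(o['clock'],o['tcp_pos'],o['contact_force'],o['grip_width'])
cv2.imwrite('pics/l.png',cv2.resize(np.ascontiguousarray(f['pixels'][200:384,100:280]),(540,552),interpolation=cv2.INTER_CUBIC)[:,:,::-1])
y=np.array([.3467,.938]); print('tcp py',(o['tcp_pos'][:2]-[.5025,.2075])@y)
for d in look_for('keeper_bar','side')[:2]: w=c2w(f,d['xyz']); print(d['score'],w,'py',(w[:2]-[.5025,.2075])@y)
for th in (.8,1.,1.2,1.4): print(th,[((px(f,P(x/1000,.08-.108*np.cos(th),.066+.108*np.sin(th)))-[100,200])*3).round(0).tolist() for x in(-24,24)])
E
```

```text
16.65 [0.5174152  0.24709965 0.17113764] [ 0.05501288 -0.3900806   0.5526382 ] -0.00018203590647401644
tcp py 0.042315567493111245
0.85 [0.51682485 0.26239771 0.11070864] py 0.05646047266368367
0.51 [ 0.523645   -0.14657839  0.01037845] py -0.3247945581517276
0.8 [[428.0, 228.0], [360.0, 185.0]]
1.0 [[406.0, 232.0], [337.0, 188.0]]
1.2 [[380.0, 244.0], [310.0, 198.0]]
1.4 [[350.0, 264.0], [279.0, 215.0]]
```

View pics/l.png

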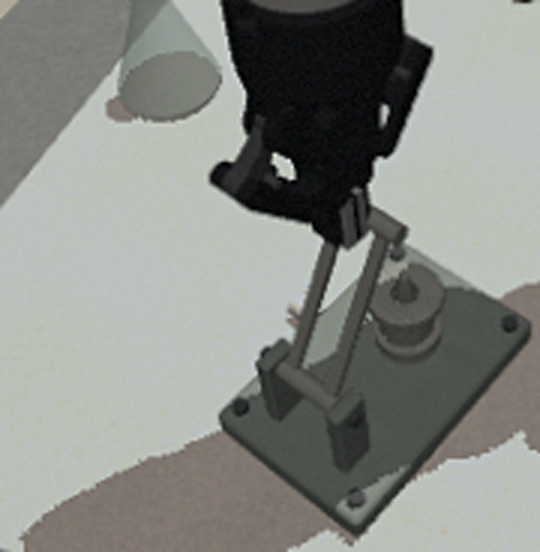

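The bar's near end at (400,235) puts the keeper at about 1.05 rad. I'll push it a bit further, then go up and over the bar.

Emit:
carry_out(
  offset=[
    [0,-0.015,0.008],
    [0,-0.031,0.016],
    [0,-0.031,0.016],
    [0,-0.025,-0.03],
    [0,-0.045,-0.058],
    [0,-0.067,-0.048],
    [0,-0.067,-0.008],
    [0,-0.067,-0.008],
  ],
  turn=[
    [0,0,0],
    [0,0,0],
    [0,0,0],
    [0,0,0],
    [0,0,0],
    [0,0,0],
    [0,0,0],
    [0,0,0],
  ],
)

```text
clock: 17.5
tcp_pos: [0.5048, 0.215, 0.1738]
orientation: [-0.556, -3.089, 0.005]
contact_force: [-0.0, -0.0, -0.9]
grip_width: -0.0002
```

```bash
python3 - <<'E'
from h import *
f=grab('side'); f=grab('side'); o=r.get_obs(); print(o['clock'],o['tcp_pos'],o['contact_force'])
y=np.array([.3467,.938]); print('tcp py',(o['tcp_pos'][:2]-[.5025,.2075])@y)
for d in look_for('keeper_bar','side')[:2]: w=c2w(f,d['xyz']); print(d['score'],w,'py',(w[:2]-[.5025,.2075])@y)
for p,z in((8,.168),(-3,.155),(-15,.138),(-23,.118),(-28,.1),(-28,.088)): go(P(0,p/1000,z),159.7)
E
```

```text
17.6 [0.50592551 0.21682198 0.1757033 ] [-0.87603952  0.44944571  0.80080723]
tcp py 0.00993163996921406
0.74 [0.51565691 0.25210411 0.11192841] py 0.0464001570039692
go off [ 0.0003 -0.0052  0.0165] turn [-0.0001 -0.0001 -0.0004] dist 0.009
go off [ 0.0003 -0.0272  0.0425] turn [-0.0001 -0.0001 -0.0004] dist 0.025
go off [ 0.0002 -0.0512  0.0765] turn [-0.0001 -0.0001 -0.0004] dist 0.046
go off [ 0.0002 -0.0672  0.1165] turn [-0.0001 -0.0001 -0.0004] dist 0.067
go off [ 0.0002 -0.0772  0.1525] turn [-0.0001 -0.0001 -0.0004] dist 0.085
go off [ 0.0002 -0.0771  0.1765] turn [-0.0001 -0.0001 -0.0004] dist 0.096
```

Emit:
carry_out(
  offset=[
    [0,-0.005,0.016],
    [0,-0.015,0.03],
    [0,-0.027,0.043],
    [0,-0.04,0.06],
    [0,-0.051,0.077],
    [0,-0.06,0.097],
    [0,-0.067,0.117],
    [0,-0.067,0.117],
  ],
  turn=[
    [0,0,0],
    [0,0,0],
    [0,0,0],
    [0,0,0],
    [0,0,0],
    [0,0,0],
    [0,0,0],
    [0,0,0],
  ],
)

```text
clock: 18.45
tcp_pos: [0.4937, 0.1855, 0.1158]
orientation: [-0.554, -3.09, 0.002]
contact_force: [0.2, -0.2, 0.3]
grip_width: 0.0
```

```bash
python3 - <<'E'
from h import *
f=grab('side'); f=grab('side'); o=r.get_obs(); print(o['clock'],o['tcp_pos'],o['contact_force'])
cv2.imwrite('pics/m.png',cv2.resize(np.ascontiguousarray(f['pixels'][200:384,100:280]),(540,552),interpolation=cv2.INTER_CUBIC)[:,:,::-1])
for th in (0,.2,.4,.6): print(th,[((px(f,P(x/1000,.08-.108*np.cos(th),.066+.108*np.sin(th)))-[100,200])*3).round(0).tolist() for x in(-24,24)])
for p,z in((-28,.1),(-29,.086),(-29,.084)): go(P(0,p/1000,z),159.7)
E
```

```text
18.55 [0.49460764 0.18664958 0.11732628] [0.57093339 0.15773288 0.27222465]
0 [[468.0, 277.0], [406.0, 237.0]]
0.2 [[465.0, 257.0], [402.0, 217.0]]
0.4 [[458.0, 241.0], [393.0, 201.0]]
0.6 [[446.0, 231.0], [379.0, 190.0]]
go off [-0.0004 -0.0114  0.0346] turn [ 0.0002 -0.0005 -0.    ] dist 0.018
go off [-0.0004 -0.0134  0.0626] turn [ 0.0002 -0.0005 -0.    ] dist 0.032
go off [-0.0004 -0.0134  0.0666] turn [ 0.0002 -0.0005 -0.    ] dist 0.034
```

View pics/m.png

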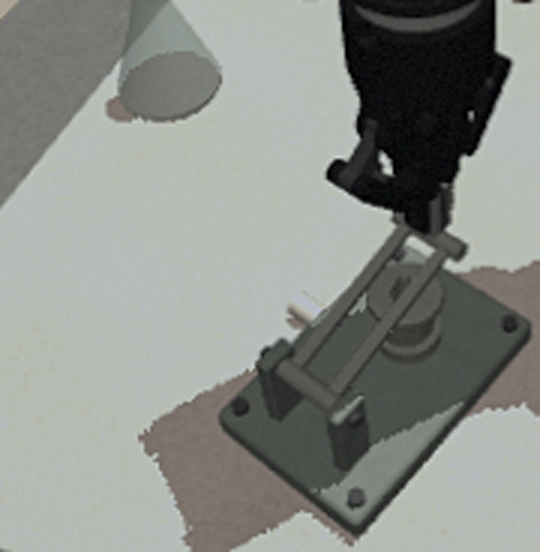

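The keeper is at about 0.3 rad, its near bar end at (462,250). I'll press it the rest of the way down.

Emit:
carry_out(
  offset=[
    [0,-0.006,0.015],
    [0,-0.011,0.03],
    [0,-0.014,0.045],
    [0,-0.015,0.056],
    [0,-0.015,0.062],
    [0,-0.015,0.066],
    [0,-0.015,0.068],
    [0,-0.015,0.068],
  ],
  turn=[
    [0,0,0],
    [0,0,0],
    [0,0,0],
    [0,0,0],
    [0,0,0],
    [0,0,0],
    [0,0,0],
    [0,0,0],
  ],
)

```text
clock: 19.35
tcp_pos: [0.4921, 0.1789, 0.0852]
orientation: [0.554, 3.092, -0.004]
contact_force: [-5.8, -6.3, 21.4]
grip_width: -0.0
```

Hard stop: 21 N with the tip at 71 mm, where 72 mm is expected for shut. I'll retreat and check.

Emit:
carry_out(
  offset=[
    [0,0,-0.02],
    [0,0,-0.06],
    [0,0,-0.14],
    [0,-0.05,-0.24],
    [0,-0.2,-0.3],
    [0,-0.3,-0.3],
    [0,-0.3,-0.3],
    [0,-0.3,-0.3],
  ],
  turn=[
    [0,0,0],
    [0,0,0],
    [0,0,0],
    [0,0,0],
    [0,0,0],
    [0,0,0],
    [0,0,0],
    [0,0,0],
  ],
)

```text
clock: 20.15
tcp_pos: [0.439, 0.0338, 0.2341]
orientation: [0.565, 3.089, -0.005]
contact_force: [0.8, -0.3, -0.7]
grip_width: -0.0001
```

```bash
python3 - <<'E'
from h import *
f=grab('side'); c=grab('scene'); o=r.get_obs(); print(o['clock'],o['tcp_pos'],o['contact_force'])
cv2.imwrite('pics/n.png',np.hstack([cv2.resize(np.ascontiguousarray(f['pixels'][254:374,150:270]),(480,480),interpolation=cv2.INTER_CUBIC),np.clip(cv2.resize(np.ascontiguousarray(c['pixels'][90:170,265:318]),(318,480),interpolation=cv2.INTER_CUBIC)*2.,0,255).astype(np.uint8)])[:,:,::-1])
for th in (0,.05,.1): print(th,[((px(f,P(x/1000,.08-.108*np.cos(th),.066+.108*np.sin(th)))-[150,254])*4).round(0).tolist() for x in(-24,24)])
E
```

```text
20.25 [0.44022858 0.03802908 0.23398753] [-0.74406131  0.22504544  0.49484316]
0 [[424.0, 153.0], [341.0, 100.0]]
0.05 [[424.0, 146.0], [340.0, 93.0]]
0.1 [[423.0, 139.0], [339.0, 86.0]]
```

The picture limit is reached, so I'll check the keeper angle numerically, using the outline against the projected keeper.

```bash
python3 - <<'E'
from h import *
def mask(f,th):
    m=np.zeros((384,512),np.uint8)
    def seg(x0,x1,r0,r1,h):
        pts=[px(f,P(x/1000,(80-a*np.cos(th)-b*np.sin(th)*-1*-1)/1000,(66+a*np.sin(th)+b*np.cos(th)*1)/1000)) for x in(x0,x1) for a in(r0,r1) for b in(-h,h)]
        cv2.fillConvexPoly(m,cv2.convexHull(np.round(np.array(pts)*16).astype(np.int32)),1,shift=4)
    seg(-24,24,102,114,6); seg(-14,-6,0,108,3); seg(6,14,0,108,3); return m>0
for n in('side','scene'):
    f=grab(n)
    for d in outline_of('keeper','side' if n=='side' else 'scene')[:1]:
        g=d['region']; v,u=np.nonzero(g); print(n,d['score'],g.sum(),u.mean().round(1),v.mean().round(1))
        for th in(-.05,0,.05,.1,.15,.2):
            m=mask(f,th); vv,uu=np.nonzero(m); print(th,'iou',((m&g).sum()/(m|g).sum()).round(3),uu.mean().round(1),vv.mean().round(1))
    for q in('spacer','washer'):
        for d in look_for(q,n)[:2]: print(n,q,round(d['score'],2),c2w(f,d['xyz']).round(3))
E
```

```text
side 0.98 962 223.5 307.3
-0.05 iou 0.517 228.3 303.9
0 iou 0.521 228.3 303.2
0.05 iou 0.483 228.5 301.8
0.1 iou 0.449 228.7 300.2
0.15 iou 0.41 228.3 299.5
0.2 iou 0.339 228.4 298.4
side spacer 0.69 [ 0.601 -0.228  0.021]
side spacer 0.63 [ 0.598 -0.362  0.021]
side washer 0.77 [0.505 0.221 0.062]
scene 0.75 228 298.0 125.1
-0.05 iou 0.497 296.5 126.8
0 iou 0.545 296.6 125.8
0.05 iou 0.552 296.5 125.0
0.1 iou 0.486 296.7 124.2
0.15 iou 0.353 297.0 123.1
0.2 iou 0.271 297.1 122.2
scene spacer 0.74 [ 0.592 -0.382  0.024]
scene spacer 0.68 [ 0.606 -0.241  0.023]
scene washer 0.46 [0.512 0.2   0.058]
```

```bash
python3 -c "
from h import *
print(r.hand_in()); print(r.get_obs()['clock'])"
```

```text
the job is handed in; nothing more can be done
None
the job is handed in; nothing more can be done
```

The stack is back together and the job is handed in: the spacer went on first, then the washer, and the keeper was swung shut over both. The clock read about 20 s at my last reading, well under the 67 s limit.

**Spacer and washer:** I took the grey steel spacer, not the purple look-alikes. Both parts met a stop (8 to 10 N) at the height expected for fully home. The side picture afterwards showed the washer lying flat on the spacer.

**Keeper:** I pushed it over and pressed it to a hard stop at 21 N. The fingertip was then at 71 mm; the bar's top should be at 72 mm when shut. Then I moved the arm clear.

**Checks that were weaker:**
- I had used all 12 pictures, so I could not view the keeper after the arm moved away.
- A numeric comparison of its outline fits 0 to 0.05 rad in both cameras, but the overlap is only about 0.5.
- The last network pass found the washer on the shaft. For "spacer" it showed only the two purple rings; the real spacer is under the washer.
- I did not re-measure the glassware and other items at the end. No unexpected contact showed in the forces while moving.

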